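Unlock the bench mixer and take off the tube rack

TASK

Take the tube rack off the bench mixer: first pull the sprung lock bolt back by its drum-knobbed handle and swing the handle over into the holding notch so that the bolt stays back by itself. Then slide the rack towards the mixer's front until its keyholes come free of the studs, lift it off and set it down upright, without dropping it, in the middle of the white bench pad. Leave the bolt parked in its notch, and do not disturb the jar, beaker or tip box.

Things in the scene. Friction and masses are not known exactly. Their poses are not given: they have to be found in the camera images.
- mixer: White bench mixer, fixed; stands left or right of the pad. Base 170 (x) x 320 (y) mm, deck top 50 mm up. Origin on the bench under the deck; front faces its -x (robot side), y is left. In its frame, mm: rack hangs at (20,-85), held by two 14 mm stud heads in keyholes of its ears. Lock bolt: 10 mm rod along y at x -17, z 62; its tip stands before the rack's left ear and blocks the slide.
- stop (a point): Top edge of the low steel stop strip (8 mm high) at the front of the mixer deck, before the rack. Sliding the rack 22 mm to the mixer's -x brings its foot plate against this strip; there the stud heads are centred in the wide ends of the keyholes (3 mm play each way) and the rack lifts straight up.
- notch (a point): Top middle of the holding notch: the 20 mm wide gap, open at the top, in the dark steel gate on the robot's side of the bolt handle. Gate 12 mm thick in x, top 80 mm above the bench, 34 mm of gate on the right (-y) of the gap and 15 mm on its left. Two bearing blocks, top 71 mm, carry the bolt at mixer y -1 to 13 and 103 to 135 mm.
- head_edge (a point): Middle of the lower front edge of the flat readout head that overhangs the bolt handle, 232 mm above the bench, 5 mm nearer the robot than the knob's centre. From here it runs 117 mm back (+x), 58 mm to each side in y, 22 mm up; its post stands at the back left (mixer x 77 to 93, y 104 to 134 mm). Hence the handle is reached with the tool leaning 30 to 40 degrees, its rear towards the mixer's front (-x).
- knob (a point): Centre of the black drum knob at the end of the bolt's handle (8 mm stem): 24 mm diameter, 20 mm long, its flat ends facing the mixer's +y and -y. Shut: at (-17, 50, 122) mm in the mixer's frame; handle upright. Its centre is 60 mm from the bolt's axis.
- bolt (a joint): Slide of the bolt along the mixer's +y, m: 0 shut, 0.034 fully back. A spring pushes it shut, 5 N at 0 rising to 9 N. From 0.023 to 0.034 the handle stands at the notch; let go there without swinging it over, it snaps shut. Parked, it rests on the notch wall at about 0.022. Shut, its tip overlaps the rack's ear by 12 mm.
- handle (a joint): Swing of the handle about the bolt's axis, rad: 0 upright, grows as it leans to the mixer's front (-x), end stop 0.72. Almost no resistance. The gate blocks the swing beyond about 0.14 unless the bolt is back at the notch. Parked when beyond 0.4; it stays there by itself.
- rack_mid (a point): Middle of the grey tube rack, 42 mm above its underside; axes as the mixer's at the start. 0.25 to 0.5 kg, 84 mm high. Aluminium foot plate 60 (x) x 124 (y) x 6 mm with a keyhole in each ear; block 58 x 64 mm, with tube caps up to 37 mm. On top a steel handle bar along y, 64 long, 12 wide, 12 high, centred 36 mm above this point, on two 8 mm posts at y +-26 mm; free below for 35 mm.
- pad: White flat pad with blue side edges, fixed on the bench, 220 x 220 x 3 mm, may be left or right of the mixer; origin under its centre on the bench.
- jar: Bystander: amber jar, 64 mm diameter, 85 mm high; origin under its centre.
- beaker: Bystander: glass beaker, 68 mm diameter, 85 mm high; origin under its centre.
- tipbox: Bystander: grey pipette tip box 80 x 115 x 66 mm; origin under its centre.

How it is judged:
On the way, in this order (a step that is already met when the one before it is completed fails the run):
1. the bolt is parked: handle swung into the notch, bolt back, and the robot has let go of it (value of joint handle above 0.35 rad and value of joint bolt above 0.018 m and contact force between bolt and the fingers below 0.1 N), for 0.2 s.
2. the rack is lifted clear of the studs, with the bolt still parked (z of rack_mid in the frame of mixer above 0.12 m and value of joint bolt above 0.018 m), for 0.1 s.
At the end, for the whole second after the job is handed in: The rack stands upright (within 6 degrees) and at rest on the pad, its middle within 40 mm of the pad's centre, let go; the bolt is still parked in its notch (handle swung more than 0.35 rad, bolt more than 18 mm back) (horizontal distance between rack_mid and pad below 0.04 m and height (world z) of rack_mid below 0.05 m and angle between rack_mid's own z axis and vertical below 0.1 rad and linear speed of rack below 0.02 m/s and value of joint handle above 0.35 rad and value of joint bolt above 0.018 m); the robot touches nothing.
It fails at once if a bystander (jar, beaker, tip box) is moved more than 30 mm (distance of any of jar, beaker, tipbox from where it was at the start of the episode above 0.03 m).
It fails at once if the rack is tipped over (more than 45 degrees) (angle between rack_mid's own z axis and vertical above 0.785 rad).
It fails at once if the rack is dropped or thrown: it moves faster than 0.7 m/s while not held (contact force between rack and the fingers below 0.1 N and linear speed of rack above 0.7 m/s).
It also fails if it takes over 64 s, if anything falls off the work surface, if the arm or the gripper's body presses on something with over 40 N, if the wrist force passes 120 N, or if a joint passes its speed limit or range.

ROBOT

A 6-joint arm with a two-finger parallel gripper is mounted at the origin on the work surface. World frame = base frame: x ahead of the robot, y to its left, z up, the work surface at z = 0. Lengths are in m, angles in rad, forces in N, time in s.
With the tool pointing down it reaches from about 0.375 to 0.9 m from the base axis. Payload 3.1 kg.
Tool frame: the origin (TCP) lies between the finger pads; the fingertips stand 25 mm ahead of it and the grasp point (between the pads) lies 6 mm ahead of it; x points along the fingers, y is the direction in which the jaws open and shut, and the axes are right-handed (so a half turn about x gives the same grasp; the last joint's range is limited). The gripper opens to 85 mm and grips with 20 to 120 N. Pads are 22 mm wide; open, the fingers measure 114 mm over their backs; the gripper's body (76 mm by 85 mm) begins 54 mm behind the grasp point. The pads swing forward as they close: fully open they stand 13 mm farther back than shut.
Start: joints at [-1.448, 0.527, 1.433, -0, 1.181, -0.178], TCP at [0.185, -0.597, 0.224] pointing down, gripper open.
Joint ranges: [-3.08, 3.08], [-0.75, 2.2], [0.22, 2.44], [-1.43, 4.57], [0, 2.65], [-2.85, 2.85]. Speed limits (rad/s): [2.79, 2.79, 3.14, 3.14, 3.14, 3.14].

INTERFACE

Orientations are given as a unit quaternion [x, y, z, w].
In Python, from station import manip, viewer, workorder gives the robot as it stands.
- The arm moves only by the shell command python3 -m crank 'ROWS' [FORCE]. ROWS is JSON, one flat list of numbers, 5 for each row, row after row: the opening, from 0 (shut) to 1 (fully open), then the shift along the world's x, y, z in mm, then the turn about the world's z in rad. A call has 1 to 10 rows; each row is the pose to reach, as a shift and turn from the pose commanded when the call began; what a row does not reach only later rows make up. A row lasts 1/8 s, in which the tool goes at most 62.5 mm and 10.7 degrees, less where a joint would pass 70% of its speed; a pose out of reach is approached as far as the arm can. A call with a gripper value outside its range is refused whole. The fingers move at their own pace and stop on an object; FORCE is the grip in N (left out, the last holds). Time passes only in rows, so rows that repeat a pose let the fingers close. It gives the time, the measured TCP pose, the force and the opening at its end, in the units of the state.
- manip.sense(): the state, without advancing time (a new reading comes with each control period).
- viewer.snapshot(name): name is "scene" or "top" or "wrist"; returns a dict with "img" (420x560x3 uint8, red, green, blue), "range_z" (420x560 float32, m along the optical axis (not along the pixel's ray), 0 where there is no reading), "fx", "fy", "cx", "cy" (pixels), "k1" (the pictures are not rectified: a ray, as slopes to the right and down, at radius r is drawn at 1 + k1 r^2 times it, then the intrinsics apply), "origin" and "attitude" of the camera in the world. Camera axes: x right, y down, z forward; pixel columns grow to the right and rows downward; lengths in m; the calibration is good to about 2 mm. A picture is of the moment at which its call begins.
- workorder.sign_off(): hands the job in, once; it reports no verdict.
The state is a dict: "t": time; "q": joint angles; "qd": joint speeds; "tau": joint torques, N m; "tcp_pos": TCP position; "tool_rot": TCP orientation; "force": force on the tool from outside, world axes, zero at the start; "ft_torque": the same for the moment, N m; "finger_gap": opening from 0.0 (shut) to 1.0 (fully open).
Only numpy, scipy, OpenCV 4.12 (cv2) and the standard library are available. Lean on these libraries where they do the work, as an engineer would, in place of code of your own. Each camera call takes 0.05 s, during which the arm holds its last target.

## Working session

There is one attempt and no reset: what is moved stays moved. The work goes in short steps, Python scripts to look and compute and a shell command to move; the robot and the scene stay as the last step left them, time stands still between calls to the robot, and variables do not carry over. Pictures are saved under pics/ and viewed, and the job is handed in when it is done.

```bash
ls; mkdir -p pics; python3 - <<'E'
from station import manip, viewer
import cv2
s=manip.sense(); print({k:(v if not hasattr(v,'round') else v.round(3) if k!='t' else v) for k,v in s.items()})
for n in("scene","top","wrist"):
    d=viewer.snapshot(n); cv2.imwrite(f"pics/{n}0.png",d["img"][:,:,::-1]); print(n,{k:d[k] for k in d if k not in("img","range_z")})
E
```

```text
pics
{'t': 0.0, 'q': array([-1.448,  0.529,  1.434, -0.   ,  1.181, -0.178]), 'qd': array([ 0.001, -0.   ,  0.002, -0.001, -0.001, -0.   ]), 'tau': array([ 2.0000e-03, -4.4235e+01, -1.7803e+01, -0.0000e+00,  8.0000e-03,
        0.0000e+00]), 'tcp_pos': array([ 0.185, -0.596,  0.223]), 'tool_rot': array([ 0.699,  0.107, -0.699,  0.105]), 'force': array([-0.988,  0.696,  0.06 ]), 'ft_torque': array([-0.027, -0.014,  0.014]), 'finger_gap': 0.9975232672471347}
scene {'fx': 475.34164364111336, 'fy': 475.34164364111336, 'cx': 285.64035363207074, 'cy': 209.10293192274332, 'k1': -0.007614966517514428, 'origin': array([0.87946957, 0.33283214, 0.92732773]), 'attitude': array([ 0.38242241,  0.88005408, -0.25827968, -0.11202468])}
top {'fx': 544.4975370901356, 'fy': 544.4975370901356, 'cx': 283.7030516983157, 'cy': 207.3458135257705, 'k1': -0.20313608205288178, 'origin': array([0.38093465, 0.00198387, 1.48520046]), 'attitude': array([-0.69887164,  0.71409894, -0.02711154,  0.03010157])}
wrist {'fx': 337.9461967552269, 'fy': 337.9461967552269, 'cx': 282.1275172785069, 'cy': 204.11895915451748, 'k1': -0.08280655162401143, 'origin': array([ 0.25141257, -0.5765125 ,  0.37208876]), 'attitude': array([ 0.79743668, -0.58733961, -0.08275522,  0.11080841])}
```

View pics/scene0.png

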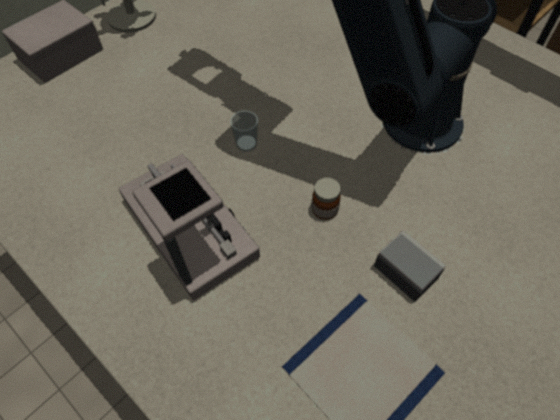

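View pics/top0.png

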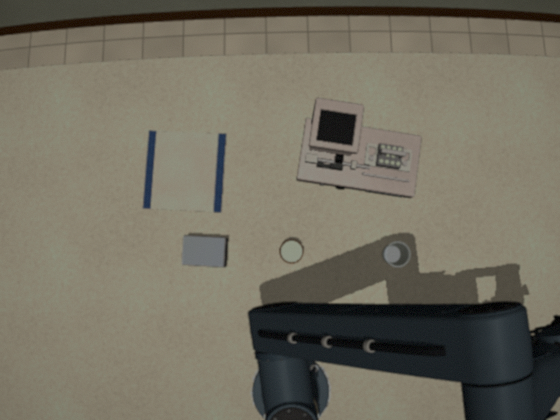

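View pics/wrist0.png

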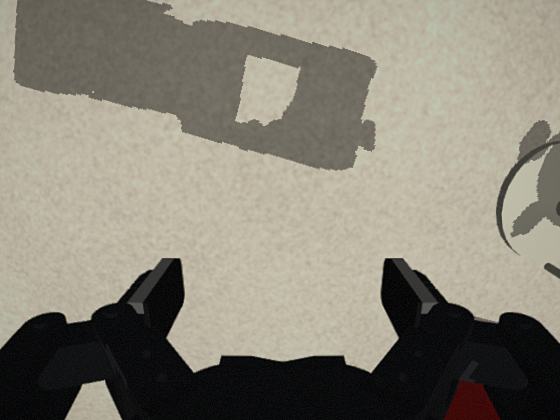

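The top view shows the mixer at about (360,160), slightly rotated. The pad is at (187,172), the tip box at (204,250), the jar at (291,250) and the beaker at (397,254). I'll measure positions from enlarged crops and depth.

```bash
cat > h.py <<'E'
import numpy as np, cv2
from scipy.spatial.transform import Rotation as R
from station import manip, viewer
def cloud(d):
    H,W=d["range_z"].shape
    u,v=np.meshgrid(np.arange(W),np.arange(H))
    K=np.array([[d["fx"],0,d["cx"]],[0,d["fy"],d["cy"]],[0,0,1.]])
    p=cv2.undistortPoints(np.stack([u,v],-1).reshape(-1,1,2).astype(float),K,np.array([d["k1"],0,0,0.])).reshape(H,W,2)
    z=d["range_z"]; P=np.stack([p[...,0]*z,p[...,1]*z,z],-1)
    return P@R.from_quat(d["attitude"]).as_matrix().T+d["origin"]
def project(d,X):
    X=np.atleast_2d(X); c=(X-d["origin"])@R.from_quat(d["attitude"]).as_matrix()
    p=c[:,:2]/c[:,2:]; r2=(p**2).sum(1,keepdims=True); p=p*(1+d["k1"]*r2)
    return p*[d["fx"],d["fy"]]+[d["cx"],d["cy"]]
def crop(d,name,u0,v0,u1,v1,s):
    im=d["img"][v0:v1,u0:u1,::-1]; cv2.imwrite("pics/"+name,cv2.resize(im,None,fx=s,fy=s,interpolation=cv2.INTER_CUBIC))
def mix2w(m,p): # m=(x,y,yaw), p mm
    c,s=np.cos(m[2]),np.sin(m[2]); p=np.atleast_2d(p)/1000.
    return np.c_[m[0]+c*p[:,0]-s*p[:,1], m[1]+s*p[:,0]+c*p[:,1], p[:,2]]
E
python3 - <<'E'
from h import *
t=viewer.snapshot("top"); s=viewer.snapshot("scene")
crop(t,"topc.png",285,85,435,210,5); crop(s,"scenec.png",105,130,275,305,4)
for n,d in(("top",t),("scene",s)):
    P=cloud(d); ok=d["range_z"]>0
    z=P[...,2]
    m=ok&(abs(z-.05)<.004)&(P[...,0]>.35)&(P[...,0]<.75)&(abs(P[...,1]+.2)<.25)
    q=P[m][:,:2].astype(np.float32); print(n,m.sum(),cv2.minAreaRect(q), q.min(0),q.max(0))
    m=ok&(abs(z-.254)<.006)&(P[...,0]>.35)&(P[...,0]<.8)&(abs(P[...,1]+.2)<.25)
    q=P[m][:,:2].astype(np.float32); print(" head",m.sum(),cv2.minAreaRect(q), np.median(P[m][:,2]))
    # pad
    m=ok&(d["img"][...,2]>d["img"][...,0]*1.3+15.)&(z<.02)&(P[...,1]>0)
    q=P[m]; print(" blue",m.sum(),cv2.minAreaRect(q[:,:2].astype(np.float32)),np.median(q[:,2]))
    g=ok&(abs(z)<.02); print(" bench z",np.median(z[g]))
    for nm,(x0,x1,y0,y1) in dict(tip=(.2,.42,.1,.35),jar=(.2,.42,-.12,.08)).items():
        m=ok&(z>.03)&(z<.12)&(P[...,0]>x0)&(P[...,0]<x1)&(P[...,1]>y0)&(P[...,1]<y1); q=P[m]; 
        if len(q): print(nm,cv2.minAreaRect(q[:,:2].astype(np.float32)),q[:,2].max())
E
```

```text
top 3551 ((0.5208527445793152, -0.17349758744239807), (0.3356632590293884, 0.3931931257247925), 79.91226959228516) [ 0.35045972 -0.3711038 ] [0.7396662  0.02167715]
 head 2388 ((0.6705566644668579, -0.12006513774394989), (0.11577901244163513, 0.11763666570186615), 80.39696502685547) 0.25426448924581213
 blue 793 ((0.609464168548584, 0.28104761242866516), (0.21434813737869263, 0.21291668713092804), 85.89669036865234) 0.003706924901525799
 bench z 0.0003766918955754317
tip ((0.3850361108779907, 0.22109687328338623), (0.11351603269577026, 0.07825637608766556), 85.64836120605469) 0.07520308765997297
jar ((0.3811657428741455, -0.009257256984710693), (0.06354197859764099, 0.06139056012034416), 43.60111618041992) 0.09337064815300744
scene 4384 ((0.5253750085830688, -0.17213359475135803), (0.33474916219711304, 0.3877876102924347), 79.61947631835938) [ 0.35028973 -0.36819813] [0.740071   0.02311088]
 head 3777 ((0.6711646914482117, -0.11912688612937927), (0.11768779903650284, 0.11714082211256027), 80.02074432373047) 0.25319974348714736
 blue 1568 ((0.6098663210868835, 0.28192973136901855), (0.21554692089557648, 0.21523675322532654), 85.7884750366211) 0.0029933317506982693
 bench z -0.0008677966618533262
tip ((0.3859196603298187, 0.2227797508239746), (0.11627233773469925, 0.07510177046060562), 86.48011016845703) 0.06968065391790468
jar ((0.3851913809776306, -0.005789525806903839), (0.06055840849876404, 0.06014340743422508), 2.751258373260498) 0.08776100501835182
```

View pics/topc.png

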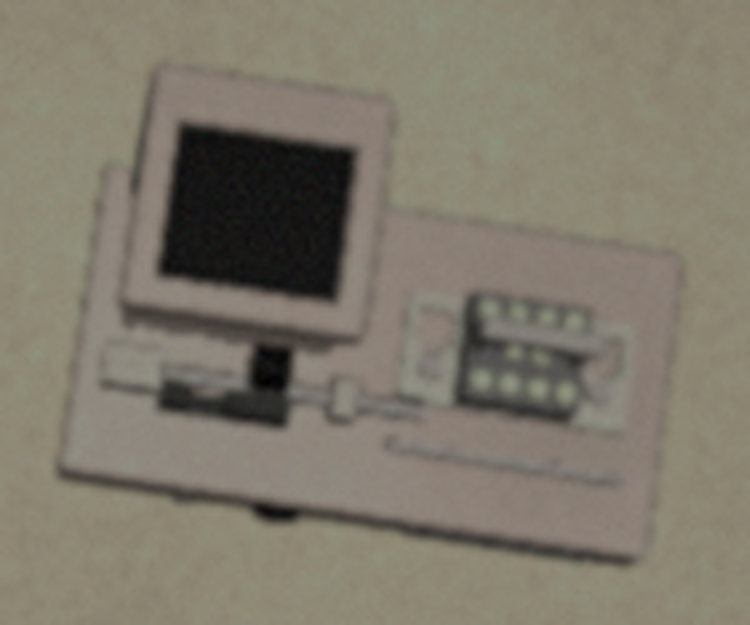

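View pics/scenec.png

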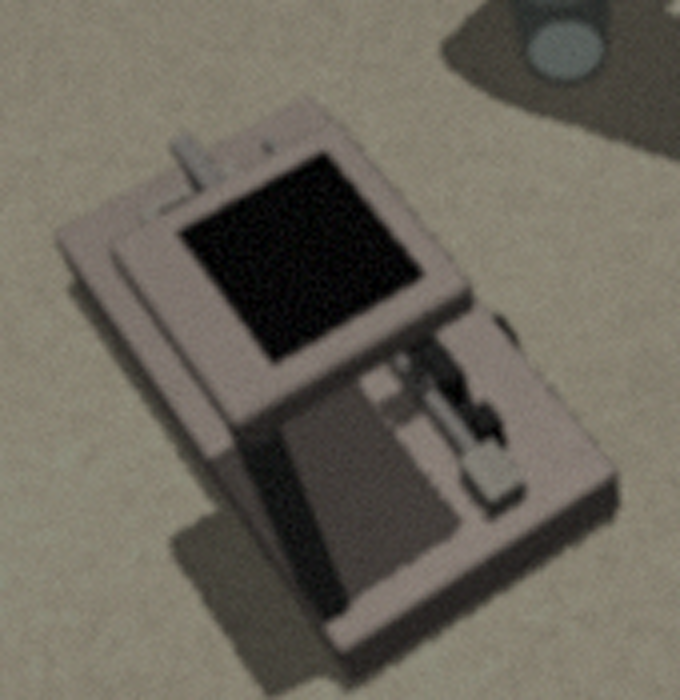

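Top crop: the knob is visible at crop (270,370), just in front of the head's edge, with the gate notch below it. The stop strip runs (390,440)-(620,478), and the rack's bar runs (485,330)-(605,345). Next I'll fit the mixer pose.

```bash
python3 - <<'E'
from h import *
for n in("top","scene"):
    d=viewer.snapshot(n); P=cloud(d); ok=d["range_z"]>0; z=P[...,2]
    m=(ok&(abs(z-.05)<.006)&(P[...,0]>.42)&(P[...,0]<.75)&(abs(P[...,1]+.2)<.25)).astype(np.uint8)
    m=cv2.morphologyEx(m,cv2.MORPH_OPEN,np.ones((3,3),np.uint8))
    k,l,st,_=cv2.connectedComponentsWithStats(m); i=1+np.argmax(st[1:,4]); m=l==i
    q=P[m]; (c,sz,a)=cv2.minAreaRect(q[:,:2].astype(np.float32)); print(n,c,sz,a,np.median(q[:,2]))
    h=ok&(abs(z-.254)<.006)&(P[...,0]>.5)&(P[...,0]<.8)&(abs(P[...,1]+.2)<.25)
    hc=np.array(cv2.minAreaRect(P[h][:,:2].astype(np.float32))[0])
    for yaw in(np.radians(-10),):
        Rm=np.array([[np.cos(yaw),-np.sin(yaw)],[np.sin(yaw),np.cos(yaw)]])
        print(" head-deck in mixer axes",Rm.T@(hc-np.array(c)))
    # knob, bar
        for nm,lo,hi in(("knob",.12,.145),("bar",.115,.15),("block",.075,.112)):
            b=ok&(z>lo)&(z<hi)&(P[...,0]>.4)&(P[...,0]<.75)&(P[...,1]<.0)&(P[...,1]>-.4)
            w=(P[b][:,:2]-np.array(c))@Rm; 
            for sgn in(1,-1):
                ww=w[(w[:,1]*sgn>0)]
                if len(ww): print("  ",nm,sgn,len(ww),ww.mean(0),ww.min(0),ww.max(0),np.median(P[b][w[:,1]*sgn>0][:,2]))
E
```

```text
top (0.5796921849250793, -0.15707993507385254) (0.3140638470649719, 0.13743524253368378) 58.27741241455078 0.04981945108746055
 head-deck in mixer axes [0.08324489 0.05210398]
   knob 1 77 [0.03200789 0.02969062] [0.01795654 0.0160754 ] [0.12767737 0.11050641] 0.13090273757559023
   knob -1 126 [ 0.06617542 -0.10612908] [ 0.06002484 -0.14024661] [ 0.07340876 -0.07467693] 0.13359390796206716
   bar 1 79 [0.03180361 0.02967192] [0.01795654 0.0160754 ] [0.12767737 0.11050641] 0.13078101772340367
   bar -1 126 [ 0.06617542 -0.10612908] [ 0.06002484 -0.14024661] [ 0.07340876 -0.07467693] 0.13359390796206716
   block 1 128 [-0.02525623  0.05982315] [-0.20138378  0.01044868] [0.12540643 0.12235719] 0.0806420976169171
   block -1 424 [ 0.06139817 -0.10558274] [-0.15272217 -0.16657064] [ 0.09746131 -0.01974322] 0.08324163751178848
scene (0.6466490626335144, -0.10531449317932129) (0.13334637880325317, 0.17001597583293915) 79.64106750488281 0.048648746629990414
 head-deck in mixer axes [ 0.02651473 -0.00914528]
   knob 1 70 [0.07698327 0.04537042] [0.06782929 0.02343131] [0.08332599 0.04966838] 0.13150660854697427
   knob -1 95 [ 0.01039133 -0.18117103] [ 0.00369291 -0.20322268] [ 0.01608727 -0.1603427 ] 0.13211646009084232
   bar 1 98 [0.07718645 0.04513945] [0.06713415 0.02343131] [0.08332599 0.04966838] 0.1337119773002145
   bar -1 96 [ 0.00992457 -0.17954357] [-0.03441739 -0.20322268] [ 0.01608727 -0.02493477] 0.13208671105707348
   block 1 203 [-0.05112826  0.03902837] [-0.26037898  0.0026955 ] [0.08340359 0.06238679] 0.08339674194245184
   block -1 122 [-0.05027253 -0.05812886] [-0.21359922 -0.22720231] [ 0.01373054 -0.0156294 ] 0.07896876321531465
```

```bash
cat >> h.py <<'E'
M=(.6219,-.1873,np.radians(-10))
E
python3 - <<'E'
from h import *
pts=dict(deck=[(-85,-160,50),(85,-160,50),(85,160,50),(-85,160,50)],
 head=[(-22,17,254),(95,17,254),(95,133,254),(-22,133,254)],
 knobbar=[(-17,40,134),(-17,60,134),(20,-117,126),(20,-53,126)],bar2=[(14,-117,126),(26,-117,126),(26,-53,126),(14,-53,126)])
for n,(u0,v0,u1,v1),s in(("top",(285,85,435,210),5),("scene",(105,130,275,305),4)):
    d=viewer.snapshot(n); im=cv2.resize(d["img"][v0:v1,u0:u1,::-1],None,fx=s,fy=s,interpolation=cv2.INTER_CUBIC)
    for k,p in pts.items():
        q=((project(d,mix2w(M,p))-[u0,v0]+.5)*s).astype(int)
        cv2.polylines(im,[q.reshape(-1,1,2)],k!="knobbar",(0,0,255) ,1)
    cv2.imwrite(f"pics/ov_{n}.png",im)
print(mix2w(M,[(-17,50,122),(20,-85,78),(-22,75,232)]))
E
```

```text
[[ 0.61384068 -0.13510759  0.122     ]
 [ 0.62683606 -0.27448162  0.078     ]
 [ 0.61325784 -0.10961916  0.232     ]]
```

View pics/ov_top.png

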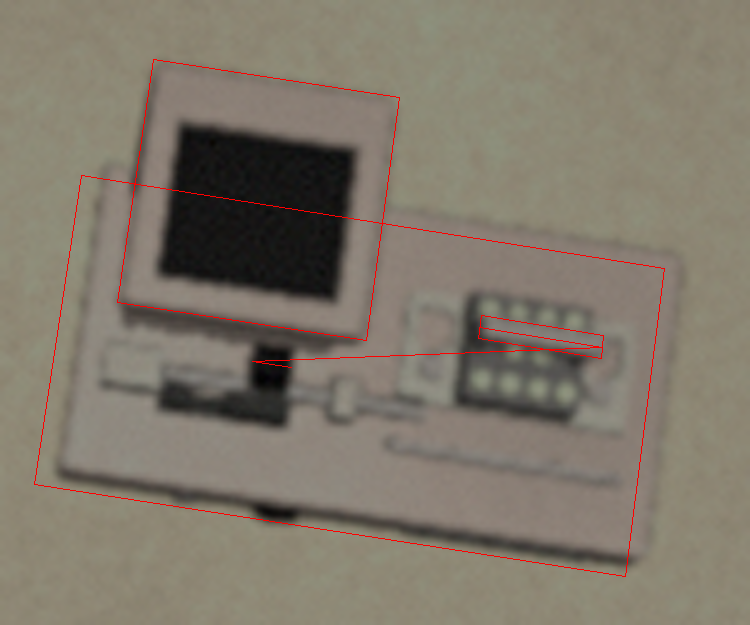

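View pics/ov_scene.png

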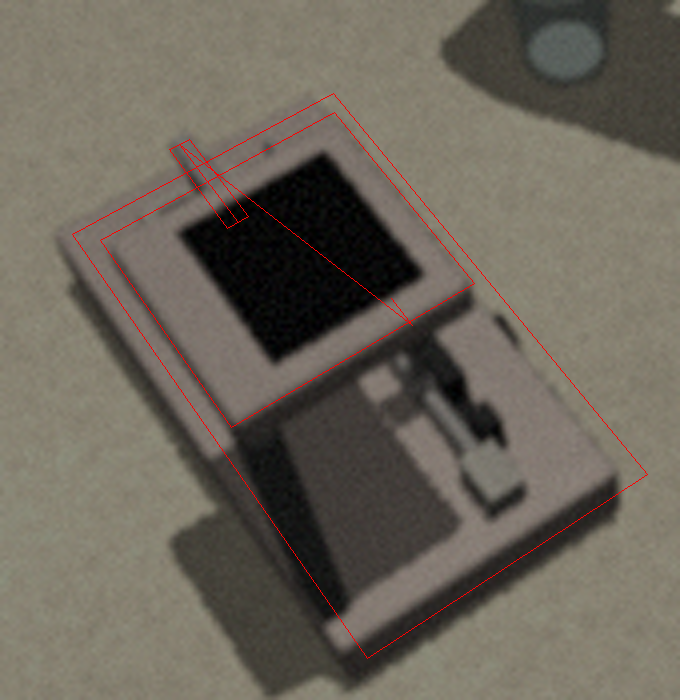

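The overlays agree on the head, knob and bar to about 2 mm. The moves have no tilt axis, so I need the tool's current jaw axis, the camera side and the gripper's shape before I plan the knob approach.

```bash
python3 -m crank --help 2>&1 | head -20; python3 - <<'E'
from h import *
s=manip.sense(); T=R.from_quat(s["tool_rot"]).as_matrix(); print(T.round(3), s["t"])
d=viewer.snapshot("wrist"); print((T.T@(d["origin"]-s["tcp_pos"])).round(3)); 
P=cloud(d); L=(P-s["tcp_pos"])@T; ok=d["range_z"]>0
import itertools
for (u,v) in [(20,330),(60,325),(100,320),(140,300),(170,265),(175,300),(150,340),(120,360),(220,370),(280,370),(200,400),(280,400),(30,400)]:
    print((u,v),ok[v,u],L[v,u].round(3))
# depth-limited gripper parts
g=ok&(d["range_z"]<.2); q=L[g]; print(q.min(0),q.max(0))
for x0 in np.arange(-.12,.04,.01):
    k=q[(q[:,0]>=x0)&(q[:,0]<x0+.01)]
    if len(k): print(round(x0,2),len(k),k.min(0).round(3)[1:],k.max(0).round(3)[1:])
E
```

```text
invalid input: not JSON, or not a number
[[-0.     0.296 -0.955]
 [ 0.    -0.955 -0.296]
 [-1.    -0.    -0.   ]] 0.45
[-0.149  0.    -0.069]
(20, 330) True [-0.075 -0.072 -0.012]
(60, 325) True [-0.071 -0.062 -0.011]
(100, 320) True [-0.068 -0.052 -0.011]
(140, 300) True [-0.057 -0.045 -0.011]
(170, 265) True [-0.029 -0.044 -0.01 ]
(175, 300) True [-0.032 -0.042  0.004]
(150, 340) True [-0.083 -0.031 -0.017]
(120, 360) True [-0.09  -0.035 -0.016]
(220, 370) True [-0.086 -0.014 -0.011]
(280, 370) True [-0.086  0.    -0.011]
(200, 400) True [-0.102 -0.015 -0.018]
(280, 400) True [-0.094  0.    -0.01 ]
(30, 400) True [-0.092 -0.059 -0.005]
[-0.1079775  -0.07441353 -0.0213514 ] [-0.01907784  0.07527744  0.01334195]
-0.11 4858 [-0.059 -0.021] [ 0.059 -0.007]
-0.1 12740 [-0.067 -0.02 ] [0.066 0.003]
-0.09 12527 [-0.073 -0.018] [0.074 0.013]
-0.08 11359 [-0.074 -0.018] [0.075 0.013]
-0.07 2861 [-0.074 -0.014] [0.074 0.012]
-0.06 1671 [-0.056 -0.012] [0.057 0.005]
-0.05 1924 [-0.056 -0.012] [0.057 0.012]
-0.04 1560 [-0.056 -0.012] [0.057 0.012]
-0.03 1012 [-0.055 -0.011] [0.056 0.012]
-0.02 15 [-0.042 -0.006] [0.044 0.008]
```

The gripper's narrow upper body fits in front of the head, while its open far finger (42–57 mm from the axis) and knuckles pass under it. With the jaws along mixer x, that finger's side can push the knob's flat end back with the tool vertical. The spring's friction then drags the knob into the notch. I'll move to a point in front of the mixer first.

```bash
python3 -m crank '[1,40,50,10,0.12, 1,80,100,10,0.24, 1,120,150,10,0.37, 1,160,200,10,0.5, 1,200,250,10,0.62, 1,240,310,10,0.75, 1,280,370,10,0.9, 1,310,420,10,1.0, 1,332,448,0,1.096, 1,332,448,0,1.096]'
python3 - <<'E'
from h import *
for n,b in(("wrist",None),("top",(255,65,455,215))):
    d=viewer.snapshot(n)
    if b: crop(d,"top1.png",*b,4)
    else: cv2.imwrite("pics/wrist1.png",d["img"][:,:,::-1])
d=viewer.snapshot("scene"); crop(d,"scene1.png",80,40,340,240,3)
s=manip.sense(); T=R.from_quat(s["tool_rot"]).as_matrix(); print(s["t"],s["tcp_pos"],T.round(3)[:,1],s["q"].round(2),s["force"])
c,k=np.cos(M[2]),np.sin(M[2]); v=s["tcp_pos"][:2]-M[:2]; print("mixer xy",c*v[0]+k*v[1],-k*v[0]+c*v[1])
E
```

```text
t: 1.75
tcp_pos: [0.5185, -0.1451, 0.2231]
tool_rot: [0.54, 0.457, -0.54, 0.456]
force: [-0.0, -0.4, 1.0]
finger_gap: 0.999
1.9 [ 0.51697161 -0.14934849  0.2236909 ] [ 0.985 -0.173 -0.   ] [-0.49  0.41  1.65 -0.    1.08 -0.31] [-1.51254731 -0.1962      0.85322711]
mixer xy -0.10992449963809545 0.019154320182578066
```

View pics/wrist1.png

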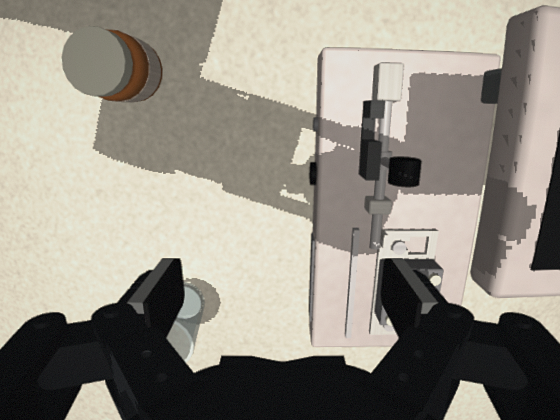

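View pics/top1.png

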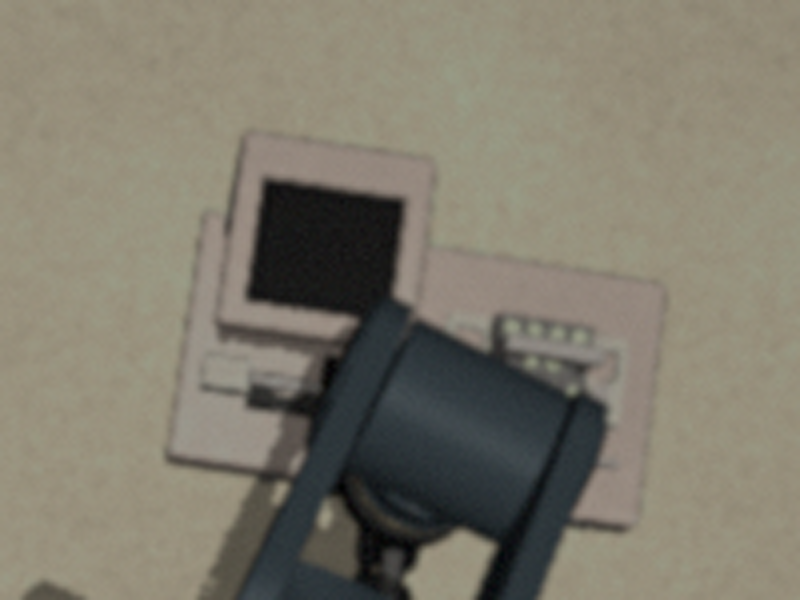

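View pics/scene1.png

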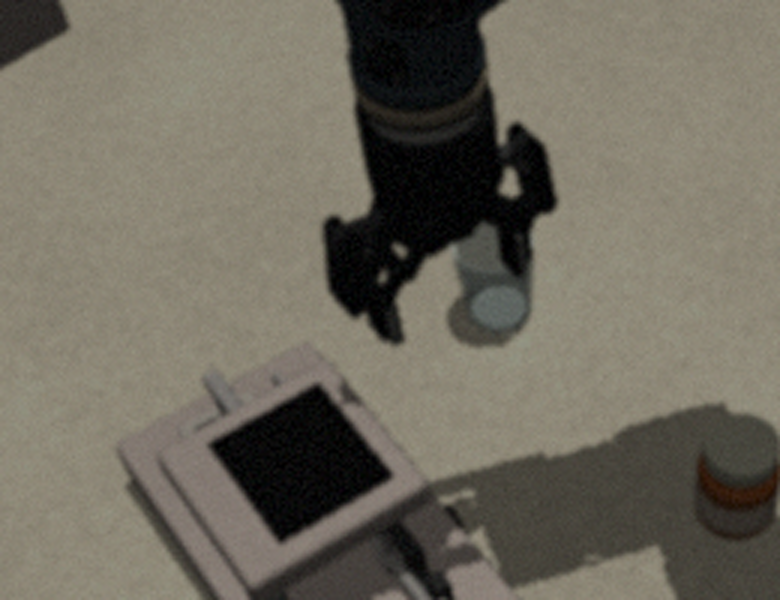

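The wrist view shows the knob at (405,170), the gate with its gap at (372,95–180), the bolt tip at the rack's ear at (376,240), and the head at the right. I'll refine the knob position from this view's depth.

```bash
cat >> h.py <<'E'
def w2mix(P):
    c,k=np.cos(M[2]),np.sin(M[2]); v=np.asarray(P,float)-np.array([M[0],M[1],0]); 
    return np.stack([c*v[...,0]+k*v[...,1],-k*v[...,0]+c*v[...,1],v[...,2]],-1)*1000
E
python3 - <<'E'
from h import *
d=viewer.snapshot("wrist"); L=w2mix(cloud(d)); 
for (u,v) in [(405,160),(395,170),(405,170),(415,170),(405,180),(372,107),(370,160),(378,206),(388,80),(425,245),(355,290),(480,180),(500,270)]: print((u,v),L[v,u].round(0))
k=(L[...,2]>108)&(L[...,2]<140)&(abs(L[...,0]+17)<25)&(abs(L[...,1]-50)<30); q=L[k]; print(k.sum(),q.min(0),q.max(0),q.mean(0))
g=(L[...,2]>77)&(L[...,2]<84)&(L[...,1]>20)&(L[...,1]<130)&(L[...,0]<-20)&(L[...,0]>-60); q=L[g]; print("gate",g.sum(),q.min(0),q.max(0))
crop(d,"wrist1c.png",300,30,520,280,3)
h=(L[...,2]>225)&(L[...,0]>-60)&(L[...,0]<100); q=L[h]; print("head",np.percentile(q,[1,99],axis=0),)
E
```

```text
(405, 160) [-21.  52. 131.]
(395, 170) [-26.  44. 128.]
(405, 170) [-21.  45. 133.]
(415, 170) [-12.  45. 131.]
(405, 180) [11. 21. 50.]
(372, 107) [-34.  90.  80.]
(370, 160) [-33.  44.  79.]
(378, 206) [-20.  -0.  69.]
(388, 80) [-19. 112.  71.]
(425, 245) [ 40. -49.  49.]
(355, 290) [-33. -96.  57.]
(480, 180) [90. 21. 48.]
(500, 270) [-20.  25. 252.]
934 [-29.2714088   37.95763273 109.98657689] [ -6.2900831   58.33454855 134.83680571] [-19.65071678  49.05660516 129.23957955]
gate 848 [-36.1010566   31.78651845  77.01357834] [-20.05252953 100.46224219  83.98713711]
head [[-58.3027817    9.92240652 234.55735308]
 [  2.46841671 126.18132051 320.68300189]]
```

View pics/wrist1c.png

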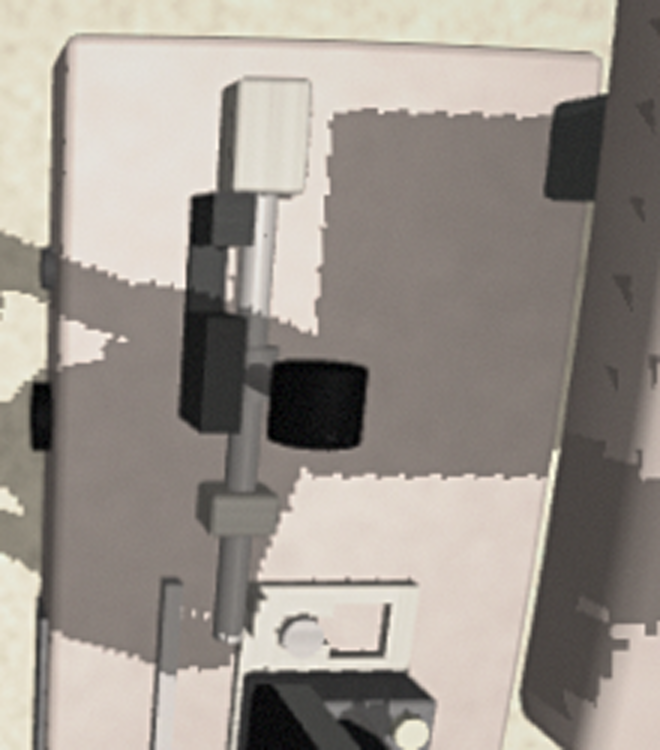

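The wrist depth puts the knob at mixer x −29..−6, y 38..58, top z 134, which matches the model to about 1 mm. I'll descend in front of the head and then go in along mixer +x.

```bash
python3 -m crank '[1,0,0,-40,0, 1,0,0,-80,0, 1,0,0,-110,0, 1,0,0,-120,0, 1,0,0,-120,0, 1,15,-3,-120,0, 1,28,-5,-120,0, 1,28,-5,-120,0]'
python3 - <<'E'
from h import *
s=manip.sense(); print(s["t"],w2mix(s["tcp_pos"]),s["force"])
d=viewer.snapshot("wrist"); cv2.imwrite("pics/wrist2.png",d["img"][:,:,::-1]); d=viewer.snapshot("scene"); crop(d,"scene2.png",80,80,340,280,3)
E
```

```text
t: 2.95
tcp_pos: [0.547, -0.1548, 0.1048]
tool_rot: [0.542, 0.454, -0.541, 0.456]
force: [-0.7, -0.2, 1.0]
finger_gap: 1.003
2.95 [-79.42853234  19.02005128 104.78682268] [-0.68848827 -0.16750333  0.96039944]
```

View pics/wrist2.png

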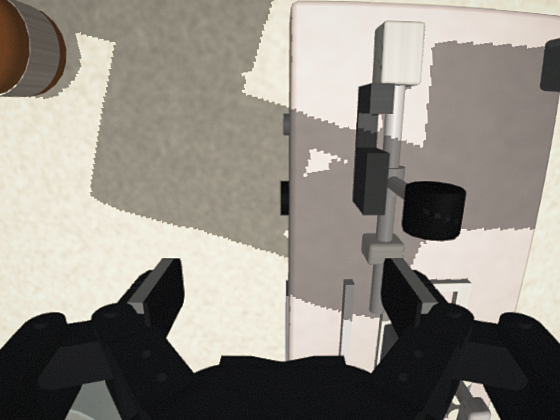

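View pics/scene2.png

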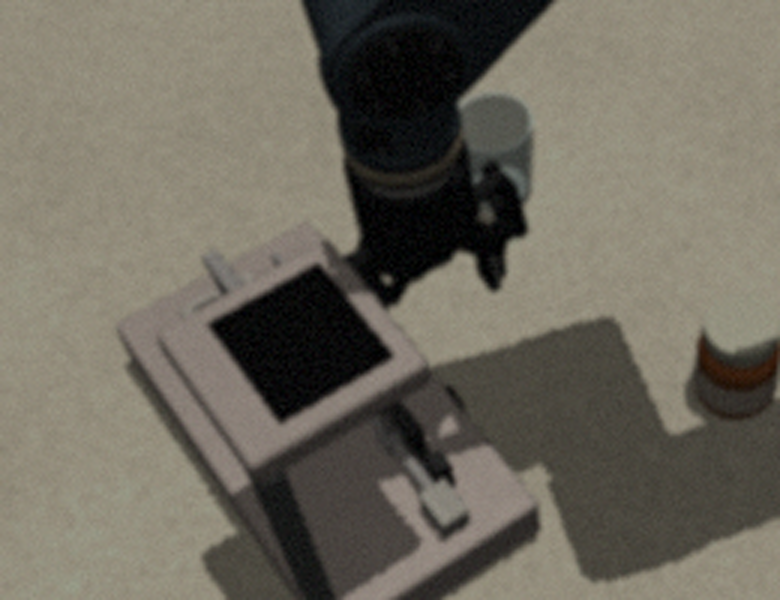

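The view shows the far finger under the head's front edge, with the knob ahead at (435,210) and no contact. I'll go another 13 mm in.

```bash
python3 -m crank '[1,4,-1,0,0, 1,8,-1,0,0, 1,13,-2,0,0, 1,13,-2,0,0]'
python3 - <<'E'
from h import *
s=manip.sense(); print(s["t"],w2mix(s["tcp_pos"]),s["force"])
E
```

```text
t: 3.55
tcp_pos: [0.5588, -0.1561, 0.1036]
tool_rot: [0.542, 0.454, -0.541, 0.455]
force: [0.1, 0.6, -0.1]
finger_gap: 1.001
3.55 [-67.56992419  19.74818921 103.60151909] [ 0.14773179  0.55206764 -0.13414969]
```

```bash
python3 -m crank '[1,1,6,0,0, 1,2,10,0,0, 1,3,16,0,0, 1,3,16,0,0]'
python3 - <<'E'
from h import *
s=manip.sense(); print(s["t"],w2mix(s["tcp_pos"]),s["force"])
d=viewer.snapshot("wrist"); cv2.imwrite("pics/wrist3.png",d["img"][:,:,::-1])
E
```

```text
t: 4.05
tcp_pos: [0.5608, -0.1407, 0.1036]
tool_rot: [-0.541, -0.454, 0.542, -0.455]
force: [-2.6, -6.1, -0.5]
finger_gap: 1.0
4.05 [-68.29671774  35.26309539 103.61883074] [-2.62040993 -6.12635864 -0.52643714]
```

View pics/wrist3.png

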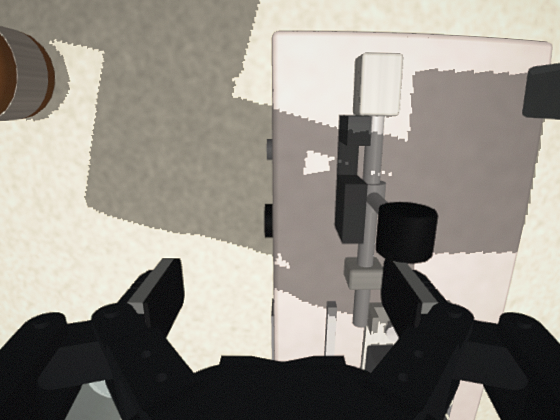

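Contact: the finger pushes the knob with about 6 N. Continuing back to about 30 mm.

```bash
python3 -m crank '[1,1,6,0,0, 1,2,12,0,0, 1,3,18,0,0, 1,4,22,0,0, 1,4,22,0,0]'
cat > k.py <<'E'
from h import *
s=manip.sense(); print(s["t"],w2mix(s["tcp_pos"]).round(1),s["force"].round(1),"mixer F",(w2mix(s["force"]+np.array([M[0],M[1],0]))/1000).round(1))
d=viewer.snapshot("wrist"); L=w2mix(cloud(d)); I=d["img"].max(-1)
k=(L[...,2]>95)&(L[...,2]<140)&(L[...,0]>-75)&(L[...,0]<0)&(L[...,1]>w2mix(s["tcp_pos"])[1]+9)&(L[...,1]<110)&(I<70); q=L[k]; print("knob",k.sum(),np.percentile(q,[2,50,98],axis=0).round(1))
import sys; cv2.imwrite("pics/"+sys.argv[1],d["img"][:,:,::-1])
E
python3 k.py wrist4.png
```

```text
t: 4.72
tcp_pos: [0.5645, -0.1197, 0.1036]
tool_rot: [-0.54, -0.454, 0.543, -0.455]
force: [-3.2, -7.6, -0.1]
finger_gap: 1.003
4.725 [-68.3  56.6 103.6] [-3.2 -7.6 -0.1] mixer F [-1.9 -8.1 -0.1]
knob 3354 [[-28.4  67.  114.9]
 [-20.1  78.8 130.6]
 [ -7.7  86.3 134. ]]
```

View pics/wrist4.png

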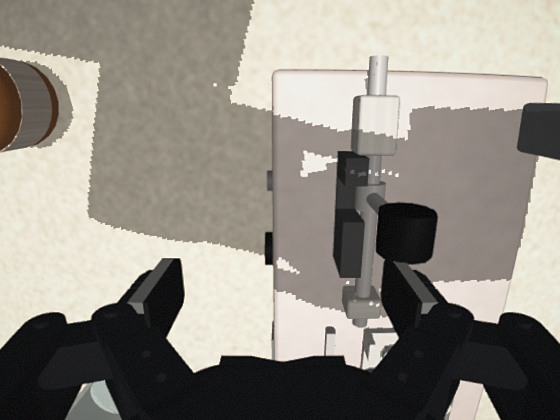

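The knob is at mixer y≈77 (bolt ≈ 27–28 mm) and the stem is level with the gap. Now I'll drag it towards the front with the finger still pressing.

```bash
python3 -m crank '[1,0,1,0,0, 1,-5,2,0,0, 1,-10,3,0,0, 1,-15,4,0,0, 1,-20,5,0,0, 1,-25,6,0,0, 1,-30,7,0,0, 1,-30,7,0,0]'
python3 k.py wrist5.png
```

```text
t: 5.78
tcp_pos: [0.5346, -0.1102, 0.1036]
tool_rot: [-0.542, -0.455, 0.542, -0.454]
force: [-0.7, 0.9, 0.8]
finger_gap: 0.996
5.775 [-99.4  60.7 103.6] [-0.7  0.9  0.8] mixer F [-0.9  0.8  0.8]
knob 2005 [[-56.6  70.  110. ]
 [-40.   76.6 125.9]
 [-27.2  79.1 136. ]]
```

View pics/wrist5.png

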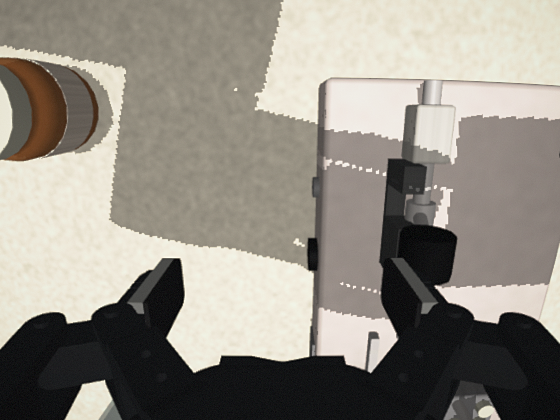

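```bash
python3 - <<'E'
from h import *
d=viewer.snapshot("wrist"); L=w2mix(cloud(d)); crop(d,"wrist5c.png",360,130,500,340,4)
for v in(232,240,250,260,270,278,290): print(v,[tuple(L[v,u].round(0).astype(int)) for u in(398,405,412,420,430,440,450)])
d=viewer.snapshot("scene"); crop(d,"scene5.png",150,150,290,280,5)
E
```

```text
232 [(np.int64(-48), np.int64(77), np.int64(114)), (np.int64(-46), np.int64(79), np.int64(119)), (np.int64(-43), np.int64(79), np.int64(118)), (np.int64(-39), np.int64(79), np.int64(117)), (np.int64(-35), np.int64(79), np.int64(118)), (np.int64(-31), np.int64(79), np.int64(118)), (np.int64(-26), np.int64(78), np.int64(118))]
240 [(np.int64(-48), np.int64(74), np.int64(115)), (np.int64(-47), np.int64(77), np.int64(122)), (np.int64(-46), np.int64(78), np.int64(125)), (np.int64(-43), np.int64(79), np.int64(127)), (np.int64(-39), np.int64(79), np.int64(127)), (np.int64(-35), np.int64(79), np.int64(127)), (np.int64(-30), np.int64(78), np.int64(126))]
250 [(np.int64(-48), np.int64(70), np.int64(117)), (np.int64(-47), np.int64(72), np.int64(122)), (np.int64(-45), np.int64(74), np.int64(126)), (np.int64(-43), np.int64(75), np.int64(128)), (np.int64(-40), np.int64(75), np.int64(130)), (np.int64(-35), np.int64(75), np.int64(130)), (np.int64(-30), np.int64(75), np.int64(128))]
260 [(np.int64(-52), np.int64(71), np.int64(130)), (np.int64(-46), np.int64(68), np.int64(122)), (np.int64(-45), np.int
[... 482 characters left out ...]
129)), (np.int64(-26), np.int64(63), np.int64(124))]
278 [(np.int64(-56), np.int64(70), np.int64(143)), (np.int64(-55), np.int64(72), np.int64(146)), (np.int64(-52), np.int64(71), np.int64(146)), (np.int64(-46), np.int64(67), np.int64(138)), (np.int64(-37), np.int64(62), np.int64(128)), (np.int64(-33), np.int64(62), np.int64(129)), (np.int64(16), np.int64(19), np.int64(50))]
290 [(np.int64(-56), np.int64(66), np.int64(144)), (np.int64(-56), np.int64(69), np.int64(150)), (np.int64(-55), np.int64(71), np.int64(153)), (np.int64(-52), np.int64(71), np.int64(153)), (np.int64(-46), np.int64(67), np.int64(147)), (np.int64(10), np.int64(10), np.int64(49)), (np.int64(18), np.int64(10), np.int64(50))]
```

View pics/wrist5c.png

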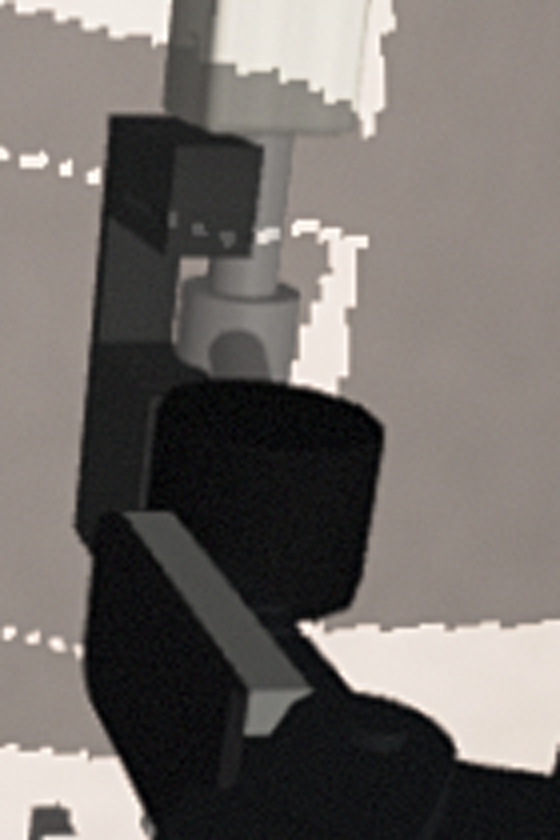

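View pics/scene5.png

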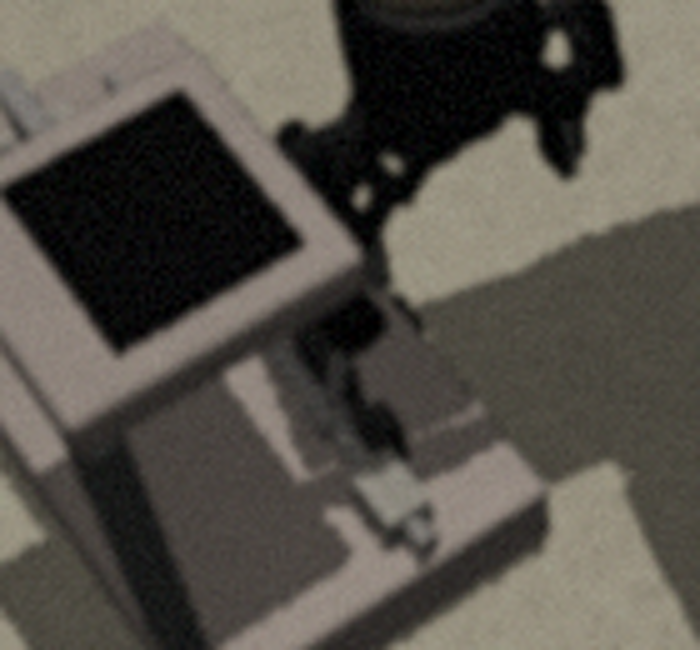

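The knob swung to about 0.35 rad (centre x≈−38, y≈70) and dropped against the notch wall, but the finger slipped off at the marginal angle. I'll go round behind it and hook it further forward with the finger's inner pad.

```bash
python3 -m crank '[1,-1,-8,0,0, 1,-3,-18,0,0, 1,8,-20,0,0, 1,18,-22,0,0, 1,25,-23,0,0, 1,30,-24,0,0, 1,32,-24,0,0, 1,32,-24,0,0]'
python3 k.py wrist6.png
```

```text
t: 6.92
tcp_pos: [0.5671, -0.1347, 0.1035]
tool_rot: [-0.541, -0.455, 0.542, -0.455]
force: [-0.5, -0.8, 0.4]
finger_gap: 0.998
6.925 [-63.1  42.3 103.5] [-0.5 -0.8  0.4] mixer F [-0.4 -0.8  0.4]
knob 3237 [[-47.5  52.6 112.1]
 [-37.4  70.8 127.6]
 [-20.3  78.7 133.1]]
```

View pics/wrist6.png

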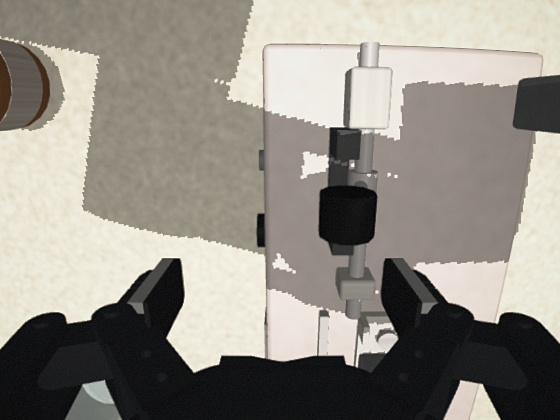

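The finger is clear of the knob (at (347,215)) and of the head. Going behind the knob and pulling forward.

```bash
python3 -m crank '[1,2,9,0,0, 1,3,18,0,0, 1,5,27,0,0, 1,5,27,0,0, 1,-1,28,0,0, 1,-7,29,0,0, 1,-12,30,0,0, 1,-17,31,0,0, 1,-19,31,0,0, 1,-19,31,0,0]'
python3 k.py wrist7.png
```

```text
t: 8.22
tcp_pos: [0.5479, -0.1039, 0.1036]
tool_rot: [-0.542, -0.455, 0.542, -0.455]
force: [-0.3, 0.8, -0.1]
finger_gap: 1.004
8.225 [-87.3  69.3 103.6] [-0.3  0.8 -0.1] mixer F [-0.4  0.7 -0.1]
knob 989 [[-59.3  78.4 103.6]
 [-47.9  79.6 116.4]
 [-39.   80.1 138.3]]
```

View pics/wrist7.png

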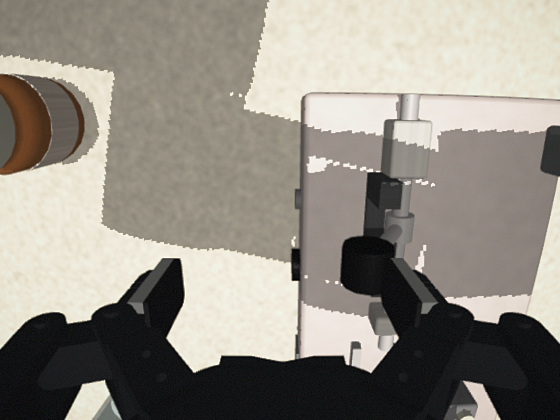

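The knob is well forward, at (370,265). Backing the finger off the same way: +x a little, then −y, then out to the front.

```bash
python3 -m crank '[1,5,-1,0,0, 1,10,-2,0,0, 1,9,-14,0,0, 1,7,-28,0,0, 1,4,-43,0,0, 1,4,-43,0,0, 1,-10,-41,0,0, 1,-25,-38,0,0, 1,-34,-37,0,0, 1,-34,-37,0,0]'
python3 k.py wrist8.png
```

```text
t: 9.52
tcp_pos: [0.5132, -0.1403, 0.1037]
tool_rot: [-0.541, -0.455, 0.542, -0.454]
force: [-0.6, -0.2, 0.2]
finger_gap: 0.996
9.525 [-115.2   27.4  103.7] [-0.6 -0.2  0.2] mixer F [-0.6 -0.4  0.2]
knob 3062 [[-72.   37.7 107.5]
 [-53.2  70.4 121.9]
 [-40.2  79.5 133.9]]
```

View pics/wrist8.png

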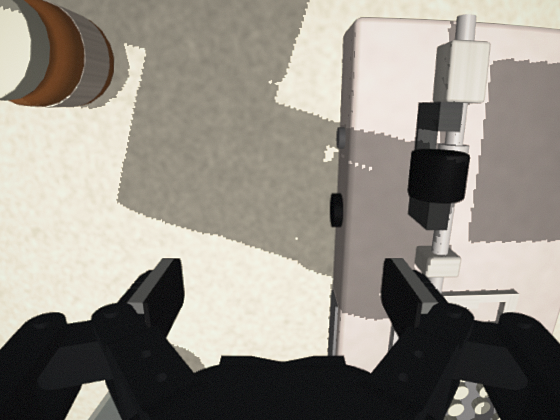

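The knob is now at x≈−53 (handle ≈ 0.64 rad) with the bolt about 21 mm back: parked and released. Next I'll go up and over to look at the rack.

```bash
python3 -m crank '[1,0,0,60,0, 1,0,0,120,0, 1,-5,-30,170,0, 1,-10,-80,180,0, 1,-5,-130,185,0, 1,40,-160,185,0, 1,80,-170,185,0, 1,107,-173,185,0, 1,107,-173,185,0]'
python3 - <<'E'
from h import *
s=manip.sense(); print(s["t"],w2mix(s["tcp_pos"]).round(1),s["force"].round(1))
d=viewer.snapshot("wrist"); cv2.imwrite("pics/wrist9.png",d["img"][:,:,::-1]); np.save("w9.npy",w2mix(cloud(d)))
E
```

```text
t: 10.7
tcp_pos: [0.6228, -0.3141, 0.2877]
tool_rot: [0.541, 0.455, -0.541, 0.455]
force: [-0.5, -0.0, 0.1]
finger_gap: 1.001
10.7 [  22.9 -124.7  287.7] [-0.5 -0.   0.1]
```

View pics/wrist9.png

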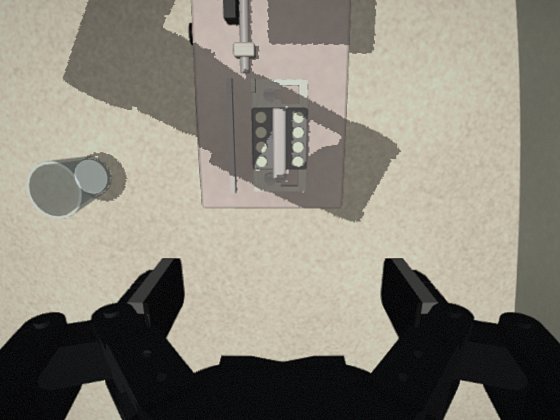

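```bash
python3 - <<'E'
from h import *
L=np.load("w9.npy"); im=cv2.imread("pics/wrist9.png")[70:210,220:330]
cv2.imwrite("pics/w9c.png",cv2.resize(im,None,fx=5,fy=4,interpolation=cv2.INTER_CUBIC))
for v in(115,125,132,145,160,170): print(v,[tuple(int(a) for a in L[v,u].round(0)) for u in range(250,312,5)])
b=(L[...,2]>124)&(L[...,2]<140)&(L[...,1]<-40)&(L[...,1]>-130)&(abs(L[...,0]-20)<25); print(np.percentile(L[b],[1,50,99],axis=0).round(1))
E
```

```text
115 [(-13, -63, 49), (-5, -62, 81), (0, -62, 86), (6, -62, 87), (10, -62, 82), (17, -61, 133), (21, -61, 133), (25, -61, 132), (31, -62, 81), (36, -62, 87), (41, -62, 86), (46, -62, 81), (54, -63, 50)]
125 [(-13, -74, 49), (-5, -72, 81), (0, -72, 82), (5, -72, 81), (10, -73, 80), (17, -70, 133), (21, -70, 134), (25, -70, 134), (31, -72, 81), (36, -72, 82), (41, -72, 81), (46, -72, 80), (54, -74, 50)]
132 [(-13, -82, 49), (-5, -80, 82), (0, -79, 86), (5, -79, 85), (10, -80, 80), (16, -76, 133), (21, -76, 133), (25, -76, 131), (31, -80, 81), (36, -79, 86), (41, -79, 86), (47, -79, 81), (54, -82, 50)]
145 [(-14, -96, 50), (-6, -93, 81), (0, -92, 87), (5, -93, 85), (10, -93, 81), (16, -87, 134), (21, -87, 134), (25, -88, 133), (31, -93, 81), (36, -92, 86), (41, -92, 85), (47, -93, 82), (55, -96, 49)]
160 [(-14, -114, 48), (-6, -109, 80), (0, -108, 88), (5, -108, 86), (10, -109, 83), (16, -101, 133), (21, -101, 133), (25, -101, 133), (31, -109, 81), (36, -108, 86), (42, -108, 86), (47, -109, 80), (55, -113, 49)]
170 [(-14, -125, 48), (-8, -124, 55), (-2, -124, 55), (3, -124, 55), (9, -124, 55), (16, -110, 134), (21, -110, 133), (25, -110, 133), (32, -125, 49), (38, -125, 50), (43, -124, 55), (49, -124, 55), (55, -125, 49)]
[[  14.6 -117.8  131.1]
 [  20.   -85.8  132.9]
 [  25.5  -54.9  134.7]]
```

View pics/w9c.png

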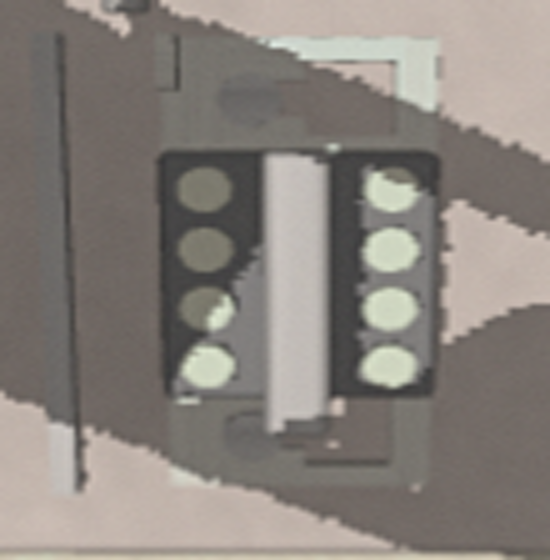

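The rack bar is centred at mixer (20,−86) with its top at z 133.5, and the caps are only at z 87, so the fingers have room. Descending onto the bar.

```bash
python3 -m crank '[1,4,39,-40,0, 1,4,39,-90,0, 1,4,39,-130,0, 1,4,39,-154,0, 1,4,39,-154,0, 1,4,39,-154,0]'
python3 - <<'E'
from h import *
s=manip.sense(); print(s["t"],w2mix(s["tcp_pos"]).round(1),s["force"].round(1))
d=viewer.snapshot("wrist"); cv2.imwrite("pics/wrist10.png",d["img"][:,:,::-1])
E
```

```text
t: 11.5
tcp_pos: [0.6255, -0.2754, 0.1362]
tool_rot: [0.542, 0.454, -0.541, 0.455]
force: [-0.5, 0.8, -0.0]
finger_gap: 1.0
11.5 [ 18.8 -86.1 136.2] [-0.5  0.8 -0. ]
```

View pics/wrist10.png

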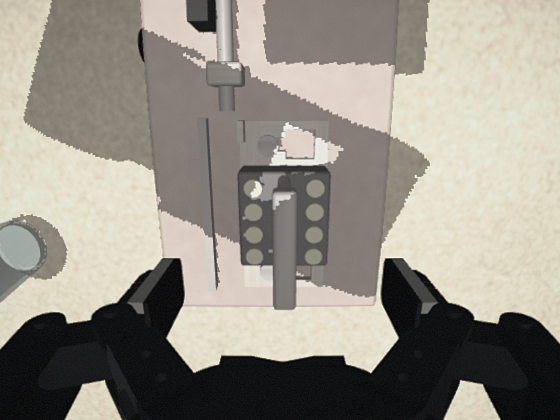

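The bar is centred between the fingers. Closing on it with 60 N.

```bash
python3 -m crank '[1,1,0,-4,0, 0.5,1,0,-4,0, 0,1,0,-4,0, 0,1,0,-4,0, 0,1,0,-4,0, 0,1,0,-4,0, 0,1,0,-4,0, 0,1,0,-4,0]' 60
python3 - <<'E'
from h import *
s=manip.sense(); print(s["t"],w2mix(s["tcp_pos"]).round(1),s["force"].round(1),s["finger_gap"])
E
```

```text
t: 12.55
tcp_pos: [0.6262, -0.2749, 0.1306]
tool_rot: [0.542, 0.455, -0.542, 0.455]
force: [1.0, 0.6, -0.4]
finger_gap: -0.003
12.55 [ 19.4 -85.5 130.6] [ 1.   0.6 -0.4] -0.002845968769911285
```

```bash
python3 - <<'E'
from h import *
d=viewer.snapshot("wrist"); cv2.imwrite("pics/wrist11.png",d["img"][:,:,::-1])
s=manip.sense(); L=w2mix(cloud(d)); b=(L[...,2]>124)&(L[...,2]<140)&(L[...,1]<-40)&(L[...,1]>-130)&(abs(L[...,0]-20)<25)
print(L[270,285],L[240,285],L[300,285])
E
```

```text
[ 20.47288395 -74.81371283 165.5751626 ] [ 20.74086553 -76.18894385 132.29600704] [ 20.43002148 -82.32626079 174.15327764]
```

View pics/wrist11.png

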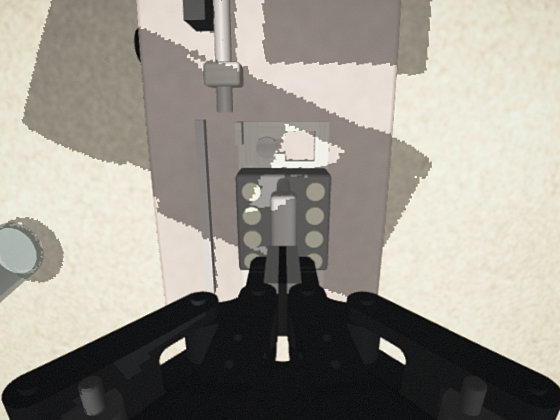

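```bash
python3 - <<'E'
from h import *
d=viewer.snapshot("wrist"); im=cv2.convertScaleAbs(d["img"][180:370,210:360,::-1],alpha=2.2,beta=20); cv2.imwrite("pics/w11c.png",cv2.resize(im,None,fx=4,fy=3,interpolation=cv2.INTER_CUBIC))
L=w2mix(cloud(d))
for v in(235,250,262,275,290,310,335,348): print(v,[tuple(int(a) for a in L[v,u].round(0)) for u in range(255,312,5)])
E
```

```text
235 [(3, -92, 86), (6, -91, 87), (9, -93, 82), (12, -93, 81), (16, -73, 133), (18, -74, 132), (21, -73, 133), (23, -73, 133), (25, -73, 133), (31, -94, 80), (34, -93, 82), (36, -91, 87)]
250 [(2, -104, 80), (5, -104, 82), (8, -104, 81), (14, -75, 146), (16, -76, 145), (18, -76, 145), (21, -75, 146), (23, -75, 146), (25, -75, 146), (31, -104, 81), (34, -103, 82), (37, -104, 81)]
262 [(8, -79, 150), (10, -79, 149), (12, -79, 150), (15, -75, 158), (17, -75, 158), (19, -75, 158), (21, -75, 159), (23, -75, 158), (24, -75, 159), (27, -79, 150), (29, -79, 150), (31, -79, 149)]
275 [(9, -79, 162), (11, -79, 162), (13, -75, 170), (15, -75, 170), (17, -75, 169), (19, -75, 169), (20, -75, 169), (22, -75, 170), (24, -75, 169), (26, -75, 169), (28, -79, 162), (30, -79, 161)]
290 [(11, -72, 185), (12, -72, 185), (14, -73, 183), (15, -74, 181), (17, -74, 181), (19, -78, 175), (20, -78, 175), (22, -74, 181), (24, -75, 180), (25, -73, 183), (27, -73, 184), (28, -72, 185)]
310 [(11, -75, 192), (13, -74, 193), (14, -74, 194), (16, -74, 193), (17, -77, 188), (19, -86, 174), (20, -86, 175), (22, -78, 187), (23, -74, 193), (25, -74, 193), (26, -74, 193), (28, -74, 193)]
335 [(13, -69, 211), (14, -69, 211), (15, -71, 208), (16, -78, 200), (17, -90, 184), (19, -96, 176), (20, -97, 174), (22, -89, 185), (23, -76, 202), (24, -70, 210), (25, -69, 211), (26, -69, 211)]
348 [(13, -69, 216), (14, -69, 216), (15, -76, 208), (15, -93, 186), (17, -93, 187), (17, -247, -2), (22, -246, 0), (19, -17, 280), (23, -81, 201), (24, -73, 211), (25, -68, 217), (26, -68, 217)]
```

View pics/w11c.png

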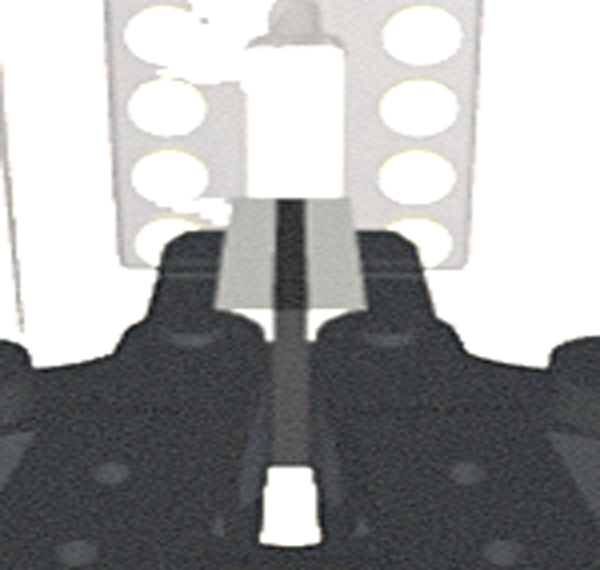

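The fingers shut completely just above the bar. In the picture the tips stand at z≈0.14 over the bar's top at 0.133, so the real fingertips are about 30 mm higher than the reported TCP implies. I'll trust the images: open, go 20 mm lower, and look.

```bash
python3 -m crank '[1,0,0,0,0, 1,0,0,0,0, 1,0,0,0,0, 1,0,0,0,0, 1,0,0,-8,0, 1,0,0,-16,0, 1,0,0,-20,0, 1,0,0,-20,0]'
cat > g.py <<'E'
from h import *
import sys
s=manip.sense(); print(s["t"],w2mix(s["tcp_pos"]).round(1),s["force"].round(1),s["finger_gap"])
d=viewer.snapshot("wrist"); cv2.imwrite("pics/"+sys.argv[1],cv2.convertScaleAbs(d["img"][:,:,::-1],alpha=1.5,beta=10))
T=R.from_quat(s["tool_rot"]).as_matrix(); L=(cloud(d)-s["tcp_pos"])@T*1000; g=(d["range_z"]>0)&(d["range_z"]<.2)
f=g&(np.arange(560)[None]<250)&(np.arange(420)[:,None]<330); print("far tip tool x of near-left finger",np.percentile(L[f][:,0],[90,98,99.9]))
E
python3 g.py wrist12.png
```

```text
t: 13.65
tcp_pos: [0.6258, -0.2747, 0.1098]
tool_rot: [-0.541, -0.455, 0.542, -0.454]
force: [0.6, 0.0, -0.0]
finger_gap: 0.996
13.65 [ 19.  -85.4 109.8] [ 0.6  0.  -0. ] 0.9955289695534801
far tip tool x of near-left finger [61.42829375 62.15955405 71.50204162]
```

View pics/wrist12.png

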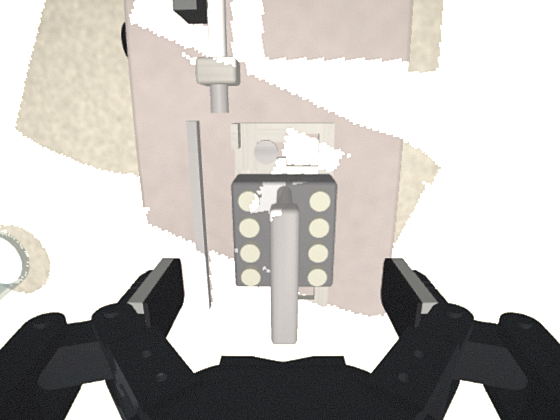

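```bash
python3 -m crank '[1,1,0,-5,0, 1,1,0,-11,0, 0.4,1,0,-11,0, 0,1,0,-11,0, 0,1,0,-11,0, 0,1,0,-11,0, 0,1,0,-11,0, 0,1,0,-11,0]' 60
python3 g.py wrist13.png
```

```text
t: 14.7
tcp_pos: [0.627, -0.2749, 0.0999]
tool_rot: [-0.541, -0.455, 0.542, -0.455]
force: [-1.1, 0.2, 2.8]
finger_gap: 0.126
14.7 [ 20.2 -85.4  99.9] [-1.1  0.2  2.8] 0.1262018173217915
far tip tool x of near-left finger [51.49847936 52.19479007 62.71361449]
```

View pics/wrist13.png

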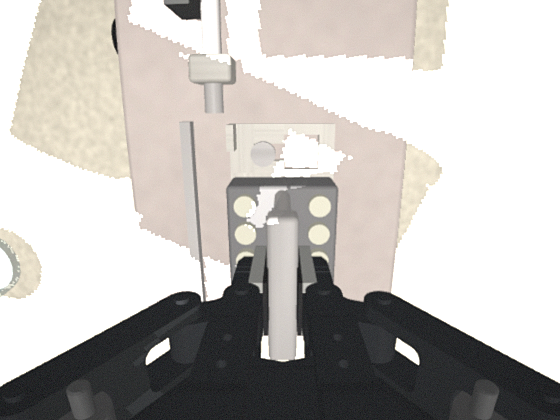

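The gap reads 0.126, so the 12 mm bar is gripped between the pads. Sliding 22 mm to the mixer's front.

```bash
python3 -m crank '[0,-4,1,0,0, 0,-8,1,0,0, 0,-12,2,0,0, 0,-16,3,0,0, 0,-20,4,0,0, 0,-22,4,0,0, 0,-22,4,0,0]'
python3 g.py wrist14.png
```

```text
t: 15.62
tcp_pos: [0.6054, -0.2708, 0.0997]
tool_rot: [0.542, 0.455, -0.541, 0.455]
force: [2.5, -0.1, 1.2]
finger_gap: 0.128
15.625 [ -1.8 -85.1  99.7] [ 2.5 -0.1  1.2] 0.12829099858682186
far tip tool x of near-left finger [51.39330289 52.21243248 64.3998677 ]
```

View pics/wrist14.png

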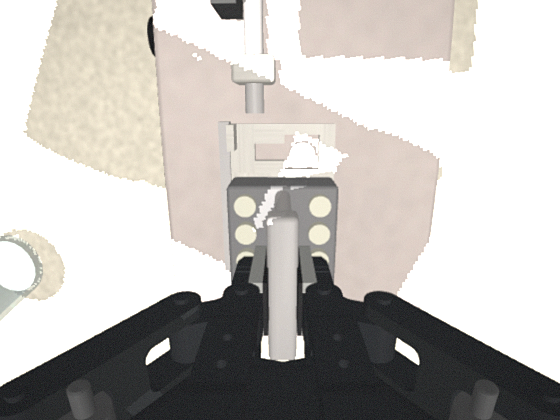

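The foot plate now lies against the strip (column ≈228) and the stud head shows in the keyhole's wide end at (302,150). Lifting slowly at first.

```bash
python3 -m crank '[0,0,0,3,0, 0,0,0,6,0, 0,0,0,10,0, 0,0,0,14,0, 0,0,0,14,0]'
python3 g.py wrist15.png
```

```text
t: 16.3
tcp_pos: [0.6046, -0.2708, 0.1139]
tool_rot: [-0.541, -0.455, 0.542, -0.454]
force: [0.3, -0.6, -3.0]
finger_gap: 0.128
16.3 [ -2.5 -85.2 113.9] [ 0.3 -0.6 -3. ] 0.12819566786778952
far tip tool x of near-left finger [65.36634568 66.11946952 67.82761884]
```

View pics/wrist15.png

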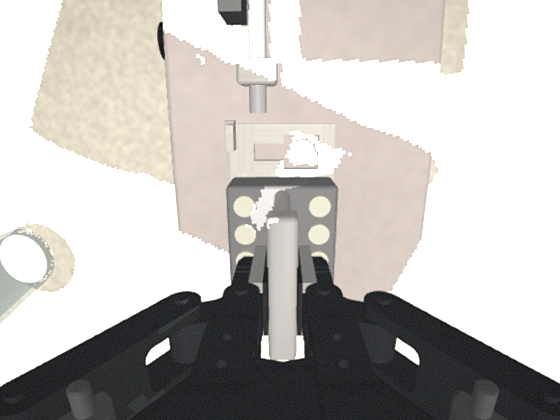

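The force reads −3 N (the rack's weight) and the rack is free of the studs. Lifting higher.

```bash
python3 -m crank '[0,0,0,20,0, 0,0,0,50,0, 0,0,0,90,0, 0,0,0,130,0, 0,0,0,170,0, 0,0,0,205,0, 0,0,0,230,0, 0,0,0,236,0, 0,0,0,236,0]'
python3 g.py wrist16.png; python3 - <<'E'
from h import *
d=viewer.snapshot("scene"); crop(d,"scene16.png",60,0,330,300,2)
E
```

```text
t: 17.48
tcp_pos: [0.6047, -0.2706, 0.3489]
tool_rot: [-0.541, -0.455, 0.542, -0.454]
force: [0.4, -0.8, -4.0]
finger_gap: 0.129
17.475 [ -2.5 -85.  348.9] [ 0.4 -0.8 -4. ] 0.1292174179307503
far tip tool x of near-left finger [43.91063237 45.21368624 49.34320506]
```

View pics/wrist16.png

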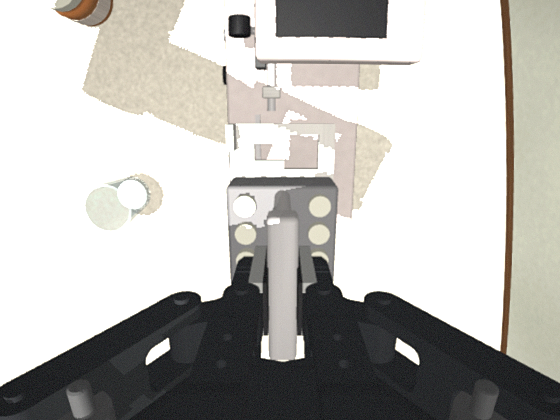

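View pics/scene16.png

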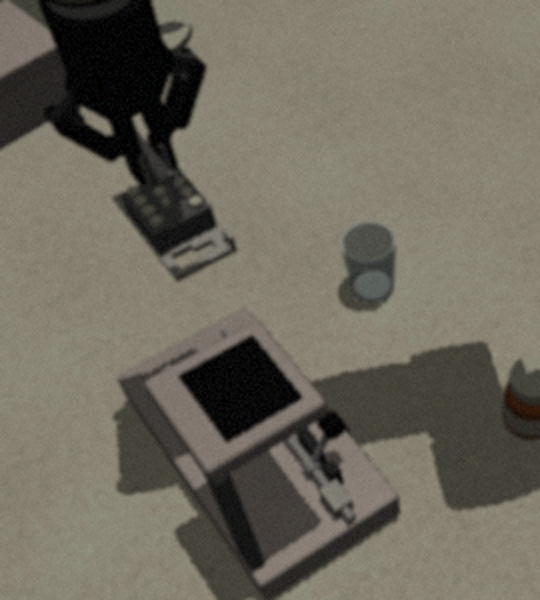

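The rack is held level above the mixer, and the handle is still parked (knob forward at (330,425)). Carrying it over to the pad.

```bash
python3 -m crank '[0,-15,30,0,0, 0,-30,75,0,0, 0,-40,125,0,0, 0,-40,180,0,0, 0,-40,235,0,0, 0,-40,290,0,0, 0,-35,345,0,0, 0,-25,400,0,0, 0,-15,450,0,0, 0,-5,495,0,0]'
python3 -m crank '[0,5,35,0,0, 0,10,57,0,0, 0,10,57,-20,0, 0,10,57,-60,0, 0,10,57,-100,0, 0,10,57,-140,0, 0,10,57,-180,0, 0,10,57,-200,0, 0,10,57,-200,0]'
python3 g.py wrist17.png; python3 - <<'E'
from h import *
d=viewer.snapshot("scene"); crop(d,"scene17.png",200,120,480,400,2)
E
```

```text
t: 18.82
tcp_pos: [0.5996, 0.2259, 0.3479]
tool_rot: [-0.54, -0.455, 0.542, -0.454]
force: [0.7, 0.9, -2.1]
finger_gap: 0.13
t: 19.95
tcp_pos: [0.6077, 0.2803, 0.1459]
tool_rot: [-0.539, -0.456, 0.544, -0.453]
force: [-0.6, 0.2, -2.2]
finger_gap: 0.129
19.95 [-95.1 458.1 145.9] [-0.6  0.2 -2.2] 0.12896617003599542
far tip tool x of near-left finger [43.94925054 45.22950833 49.57424383]
```

View pics/wrist17.png

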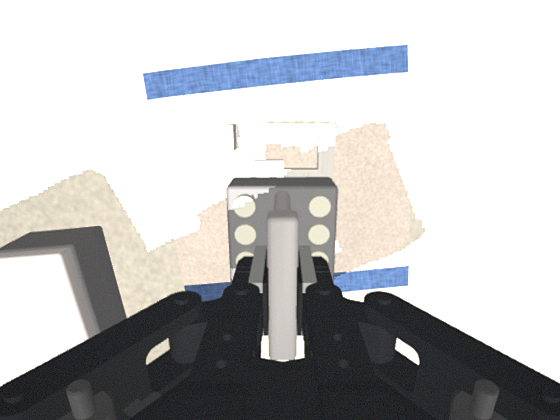

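View pics/scene17.png

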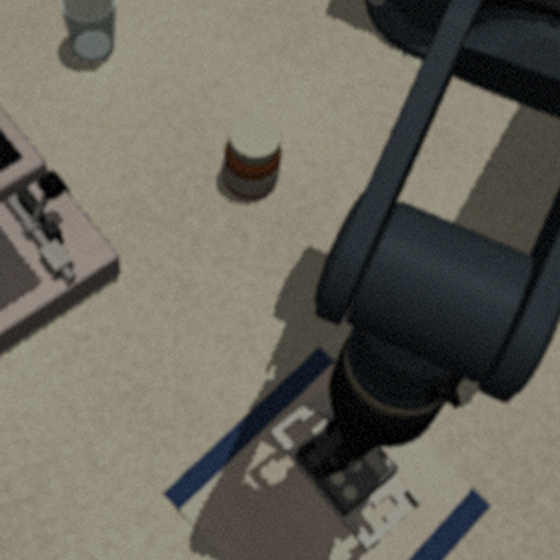

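The rack is over the middle of the pad, between the two blue edges. It should rest at TCP z ≈ 0.053, so I'll lower in two stages.

```bash
python3 -m crank '[0,1,1,-30,0, 0,1,1,-60,0, 0,1,1,-80,0, 0,1,1,-87,0, 0,1,1,-87,0]'
python3 -m crank '[0,0,0,-2,0, 0,0,0,-4,0, 0,0,0,-6,0, 0,0,0,-6,0]'
```

```text
t: 20.68
tcp_pos: [0.6116, 0.2822, 0.063]
tool_rot: [0.542, 0.455, -0.541, 0.455]
force: [0.0, -0.3, -2.7]
finger_gap: 0.127
t: 21.18
tcp_pos: [0.6111, 0.2821, 0.0565]
tool_rot: [-0.541, -0.455, 0.542, -0.455]
force: [-0.4, 0.4, -2.2]
finger_gap: 0.129
```

```bash
python3 -m crank '[0,0,0,-1,0, 0,0,0,-2,0, 0,0,0,-3,0, 0,0,0,-4,0, 0,0,0,-4,0]'
```

```text
t: 21.8
tcp_pos: [0.6112, 0.2821, 0.0528]
tool_rot: [-0.542, -0.455, 0.542, -0.455]
force: [-0.9, -0.5, -0.8]
finger_gap: 0.126
```

```bash
python3 -m crank '[0,0,0,-1,0, 0,0,0,-1,0]'
python3 g.py wrist18.png
```

```text
t: 22.05
tcp_pos: [0.6111, 0.2821, 0.0528]
tool_rot: [0.542, 0.455, -0.542, 0.455]
force: [-2.1, -1.2, 5.1]
finger_gap: 0.131
22.05 [-92.2 460.4  52.8] [-2.1 -1.2  5.1] 0.13075041583985822
far tip tool x of near-left finger [54.28108864 54.95590199 55.72387788]
```

View pics/wrist18.png

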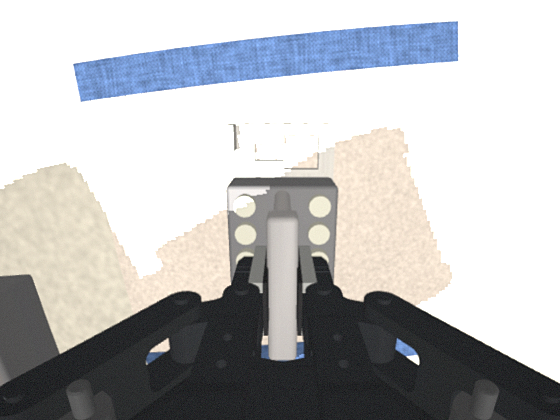

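The rack rests on the pad (+5 N, TCP stopped at 0.0528). Opening and lifting away.

```bash
python3 -m crank '[0.4,0,0,1,0, 0.8,0,0,1,0, 1,0,0,1,0, 1,0,0,1,0, 1,0,0,10,0, 1,0,0,40,0, 1,0,0,90,0, 1,0,0,140,0, 1,0,0,190,0, 1,0,0,190,0]'
python3 -m crank '[1,-40,-40,20,0, 1,-80,-80,40,0, 1,-120,-130,40,0, 1,-150,-190,40,0, 1,-170,-250,40,0, 1,-170,-310,40,0, 1,-170,-310,40,0]'
python3 - <<'E'
from h import *
s=manip.sense(); print(s["t"],s["tcp_pos"],s["force"].round(1))
for n in("top","scene"):
    d=viewer.snapshot(n); cv2.imwrite(f"pics/{n}19.png",d["img"][:,:,::-1]); P=cloud(d); z=P[...,2]
    b=(z>.078)&(z<.1)&(abs(P[...,0]-.61)<.1)&(abs(P[...,1]-.28)<.1); q=P[b]
    if len(q): print(n,"bar",b.sum(),cv2.minAreaRect(q[:,:2].astype(np.float32)),np.percentile(q[:,2],[5,50,95]))
E
```

```text
t: 23.35
tcp_pos: [0.6143, 0.2831, 0.2483]
tool_rot: [0.546, 0.453, -0.537, 0.457]
force: [0.6, -0.0, -0.1]
finger_gap: 1.0
t: 24.22
tcp_pos: [0.4408, -0.0315, 0.2815]
tool_rot: [-0.543, -0.453, 0.543, -0.453]
force: [-0.4, -0.3, -0.7]
finger_gap: 0.995
24.225 [ 0.44084459 -0.03151846  0.28147994] [-0.4 -0.3 -0.7]
top bar 118 ((0.6104583740234375, 0.2804715633392334), (0.06341596692800522, 0.012935211881995201), 80.18746185302734) [0.08118671 0.08630516 0.09190178]
scene bar 294 ((0.610460638999939, 0.2820134162902832), (0.06381206959486008, 0.013349960558116436), 79.81294250488281) [0.08015558 0.08654353 0.08922985]
```

View pics/top19.png

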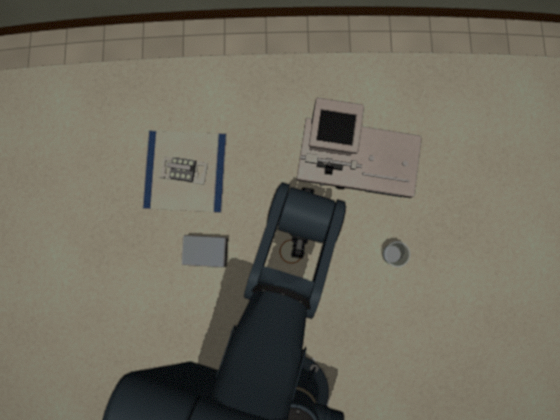

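View pics/scene19.png

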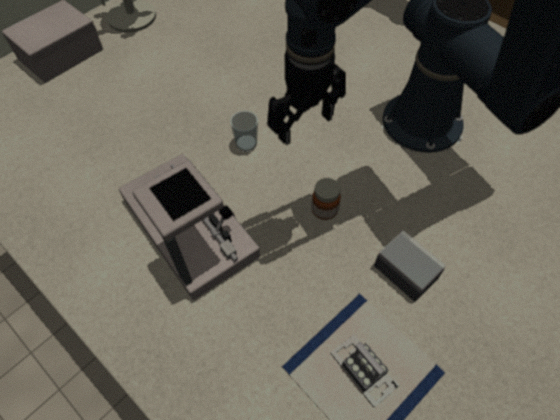

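Rack bar is within about 2 mm of the pad centre, with its top at z 0.087 (upright on the pad). The knob is still forward in the notch in the top view at (328,168), and the bystanders look unmoved. Handing in.

```bash
python3 - <<'E'
from h import *
from station import workorder
d=viewer.snapshot("scene"); crop(d,"scene20.png",180,180,280,280,5)
print(workorder.sign_off())
E
```

```text
the job is handed in; nothing more can be done
None
```

View pics/scene20.png

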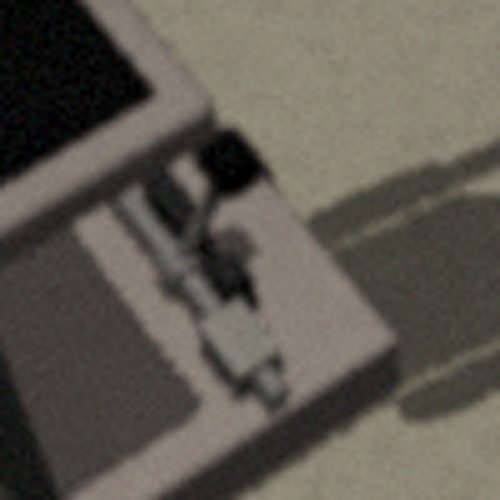

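I parked the bolt in its notch, slid the rack off the studs, lifted it and set it down on the pad. I handed the job in at about 24 s of the 64 s; no verdict is reported.

**How the bolt was parked:** The moves have no tilt, so I did not grip the knob. I pushed it back with the side of one open finger, then dragged and hooked it forward into the notch with the tool upright.

**Last checks:**
- **Rack position:** both cameras put its bar within about 2 mm of the pad's centre. The bar's top is at 0.087 m, so it stands upright on the pad, and the gripper has let go.
- **Bolt:** the handle leans into the notch at about 0.64 rad with the bolt about 21 mm back. These figures come from the wrist camera just after release. The last pictures still show it parked.
- **Jar, beaker and tip box:** I checked these only by eye in the last pictures; they look where they were.
- **Robot:** it is clear of everything, at about 0 N.

**What went wrong or disagreed:**
- **First drag:** the finger slipped off the knob at about 0.35 rad, which was marginal, so I hooked it further.
- **First grip on the rack bar:** it closed on nothing. The fingertips stood about 30 mm higher than the reported tool position implied, so I lowered the gripper about 30 mm, judging by the pictures.

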